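Open the ring engraver's lid to the inspection pointer

TASK

On the control box press the three keys fully down, one at a time and letting each come back up, in this order while the lid is still shut: round (stop), square (extractor), long bar (lid release). Then lift the engraver's hinged lid, which has a bar handle, until the lid lies parallel to the steel pointer arm at its side, and hold it there: the lid falls shut if let go, so finish while still holding it. Leave the pointer, the wax block, the jar and the brush where they are.

Things in the scene. Friction and masses are not known exactly. Their poses are not given: they have to be found in the camera images.
- engraver: white bench engraver, fixed, 290 mm deep (x), 220 mm wide (y), 128 mm high at the back. Origin on the bench 100 mm behind its front face (the front faces its own -x); x points to its back, y to its left as seen from the front, z up. The engraver may stand left or right on the bench, the control box on the other side.
- lid: lid of the engraver: grey frame with amber window, 180 mm long (x), 200 mm wide, 10 mm thick, 0.25 to 0.5 kg, swinging freely (no stay, no latch). Origin on the hinge line, at the lid's back edge, 90 mm behind the engraver's origin and 125 mm above the bench; the lid reaches from the hinge along its own -x; its y is the hinge axis. Shut it lies level (pitch 0); its front edge rises as it opens, and the opening angle is its pitch (rotation about its +y), 0 to 1.4 rad.
- lid_handle (a point): middle of the lid's bar handle: round steel bar 10 mm thick, running along y, 110 mm long with a post at each end (100 mm clear between), its centre line 50 mm above the lid's mid-plane (40 mm clear gap below the bar) and 165 mm from the hinge along the lid. Axes are the lid's.
- pointer: steel pointer arm, 185 mm long, 8 mm high, 6 mm thick, with an 18 mm disc at its tip, pivoting stiffly on the lid's hinge line 122 mm to the engraver's left (+y) of the lid's middle, inside a thin steel arc. Origin on the hinge line; it reaches along its own -x, and its slope (pitch about its +y, same sense as the lid's) is the wanted opening angle, 0.45 to 0.9 rad. It shifts if pushed with about 3 N at its tip.
- pointer_tip (a point): centre of the disc at the pointer's free end, 185 mm from the hinge line
- control: grey control box, fixed, 110 mm deep (x), 220 mm wide (y), 40 mm high. Origin at the centre of its underside. Its three keys stand in a row along its y, 65 mm apart, in an order that varies.
- round_top (a point): round key, 36 mm diameter, of the control box, matt black, cap stands 18 mm above the box top (cap top 58 mm above the bench) when up. Site: centre of the cap's top; its x axis is the control box's x
- square_top (a point): square key, 32 x 32 mm, of the control box, matt black, cap stands 18 mm above the box top (cap top 58 mm above the bench) when up. Site: centre of the cap's top; its x axis is the control box's x
- bar_top (a point): long bar key, 56 mm (along x) by 16 mm, of the control box, matt black, cap stands 18 mm above the box top (cap top 58 mm above the bench) when up. Site: centre of the cap's top; its x axis is the control box's x
- round_key (a joint): travel of the round key: 0 up, 0.006 m fully down; spring 1.5 N at the start, 5 N fully down; returns by itself
- square_key (a joint): the same for the square key
- bar_key (a joint): the same for the long bar key
- wax: bystander: yellow wax block 65 x 45 x 24 mm, loose, origin at the centre of its underside
- jar: bystander: small glass jar with steel cap, 48 mm diameter, 50 mm high, loose, origin at the centre of its underside
- brush: bystander: brush 170 mm long, loose, lying on the bench between engraver and control box

How it is judged:
On the way, in this order (a step that is already met when the one before it is completed fails the run):
1. round key pressed fully down alone, lid shut (value of joint round_key above 0.004 m and value of joint each of square_key, bar_key below 0.002 m and angle between lid's own z axis and vertical below 0.05 rad), for 0.06 s.
2. square key pressed fully down alone, lid shut (value of joint square_key above 0.004 m and value of joint each of round_key, bar_key below 0.002 m and angle between lid's own z axis and vertical below 0.05 rad), for 0.06 s.
3. long bar key pressed fully down alone, lid shut (value of joint bar_key above 0.004 m and value of joint each of round_key, square_key below 0.002 m and angle between lid's own z axis and vertical below 0.05 rad), for 0.06 s.
4. lid raised to the pointer's angle and held by the robot (angle between the x axis of lid and the x axis of pointer, either way round below 0.09 rad and contact force between any of the fingers, the arm and lid above 0.4 N), for 0.3 s.
At the end, for the whole second after the job is handed in: The lid is still, within 0.09 rad (5 degrees) of the pointer's slope, carried by the robot alone; all keys are up; pointer tip within 12 mm and bystanders within 30 mm of where they began (all of step 4 and angular speed of lid below 0.1 rad/s and value of joint each of round_key, square_key, bar_key below 0.002 m and contact force between lid and wax below 0.1 N and contact force between lid and jar below 0.1 N and contact force between lid and brush below 0.1 N and distance of each of wax, jar, brush from where it was at the start of the episode below 0.03 m and distance of pointer_tip from where it was at the start of the episode below 0.012 m); the arm keeps its last pose, push and grip.
It fails at once if two keys down together (value of joint each of round_key, square_key above 0.003 m or value of joint each of round_key, bar_key above 0.003 m or value of joint each of square_key, bar_key above 0.003 m).
It fails at once if the pointer is pushed out of place (distance of pointer_tip from where it was at the start of the episode above 0.012 m).
It fails at once if a bystander is disturbed (distance of any of wax, jar, brush from where it was at the start of the episode above 0.03 m).
It also fails if it takes over 64 s, if anything falls off the work surface, if the arm or the gripper's body presses on something with over 40 N, if the wrist force passes 120 N, or if a joint passes its speed limit or range.

ROBOT

A 6-joint arm with a two-finger parallel gripper is mounted at the origin on the work surface. World frame = base frame: x ahead of the robot, y to its left, z up, the work surface at z = 0. Lengths are in m, angles in rad, forces in N, time in s.
With the tool pointing down it reaches from about 0.3 to 0.775 m from the base axis. Payload 14.6 kg.
Tool frame: the origin (TCP) lies where the fingers leave the gripper's body, on its centre line; the fingertips stand 97 mm ahead of it and the grasp point (between the pads) lies 78 mm ahead of it; x points along the fingers, y is the direction in which the jaws open and shut, and the axes are right-handed (so a half turn about x gives the same grasp; the last joint's range is limited). The gripper opens to 94 mm and grips with 3 to 60 N. Pads are 16 mm wide; open, the fingers measure 119 mm over their backs; the gripper's body (75 mm by 177 mm) begins 78 mm behind the grasp point.
Start: joints at [1.106, 0.3, 1.521, -0, 1.321, -0.067], TCP at [0.213, 0.507, 0.303] pointing down, gripper open.
Joint ranges: [-3.03, 3.03], [-0.79, 2.21], [0.23, 2.52], [-1.04, 4.18], [0, 3.07], [-2.55, 2.55]. Speed limits (rad/s): [2.22, 2.22, 2.57, 3.14, 3.14, 3.14].

INTERFACE

Orientations are given as a 3x3 rotation matrix whose columns are the frame's x, y, z axes.
In Python, from station import get_state, read_camera, hand_in gives the robot as it stands. The module is installed in compiled form; this text tells all that it offers.
- The arm moves only by the tool jog_arm, never from a script. Its argument "increments" is a list of rows, each an object with "claw": the closure in counts, from 0 (fully open) to 255 (shut); "translation": the shift along the tool's x, y, z in units of 40 mm (1.0 is 40 mm), a list of three; "angular": the turn, a rotation vector about the tool's x, y, z in units of 10 degrees (1.0 is 10 degrees), a list of three. A call has exactly 5 rows; each row is the pose to reach, as a shift and turn from the pose commanded when the call began, along the tool's axes at that moment; what a row does not reach only later rows make up. A row lasts 1/8 s, in which the tool goes at most 62.5 mm and 10.7 degrees, less where a joint would pass 70% of its speed; a pose out of reach is approached as far as the arm can. A call with a gripper value outside its range is refused whole. The fingers move at their own pace and stop on an object; "newtons" is the grip in N (left out, the last holds). Time passes only in rows, so rows that repeat a pose let the fingers close, or fill a call up. It gives the time, the measured TCP pose, the force and the opening at its end, in the units of the state.
- get_state(): the state, without advancing time (a new reading comes with each control period).
- read_camera(name): name is "scene" or "top"; returns a dict with "image" (384x512x3 uint8, red, green, blue), "fovy" (degrees; the focal length in pixels is half the picture's height over the tangent of half this angle, whatever the lens; pixels are square), "cx", "cy" (the principal point, pixels), "k1" (the pictures are not rectified: a ray, as slopes to the right and down, at radius r is drawn at 1 + k1 r^2 times it, then the intrinsics apply), "position" and "rotation" of the camera in the world. Camera axes: x right, y down, z forward; pixel columns grow to the right and rows downward; lengths in m; the calibration is good to about 2 mm. A picture is of the moment at which its call begins. There is no depth.
- hand_in(): hands the job in, once; it reports no verdict.
The state is a dict: "t": time; "joints": joint angles; "joint_vel": joint speeds; "joint_efforts": joint torques, N m; "tool_pos": TCP position; "eef_rot": TCP orientation; "contact_force": force on the tool from outside, world axes, zero at the start; "wrist_torque": the same for the moment, N m; "finger_gap": opening from 0.0 (shut) to 1.0 (fully open).
Only numpy, scipy, OpenCV 4.12 (cv2) and the standard library are available. Lean on these libraries where they do the work, as an engineer would, in place of code of your own. Each camera call takes 0.05 s, during which the arm holds its last target. There are 200 camera calls.

## Working session

There is one attempt and no reset: what is moved stays moved. The work goes in short steps, Python scripts to look and compute and a tool call to move; the robot and the scene stay as the last step left them, time stands still between calls to the robot, and variables do not carry over. Pictures are saved under pics/ and viewed, about 8 in all and at most 12, crops included, and the job is handed in when it is done.

Besides the shell and the picture viewer there is one more tool, called in YAML: its name, and indented under it one key for each argument. jog_arm: Moves the arm, as the interface text tells. Its arguments: {"type":"object","properties":{"increments":{"type":"array"},"newtons":{"type":"number"}},"required":["increments"]}

```bash
mkdir -p pics
cat > h.py <<'E'
import numpy as np, cv2
from station import get_state, read_camera, hand_in
def K(c):
    h=c["image"].shape[0]; f=h/2/np.tan(np.radians(c["fovy"])/2)
    return np.array([[f,0,c["cx"]],[0,f,c["cy"]],[0,0,1.]]), np.array([c["k1"],0,0,0,0.])
def ray(c,px):
    k,d=K(c); u=cv2.undistortPoints(np.array(px,float).reshape(-1,1,2),k,d).reshape(-1,2)
    r=np.c_[u,np.ones(len(u))]@np.array(c["rotation"]).T
    return np.array(c["position"]),r
def onz(c,px,z):
    p,r=ray(c,px); return p+r*((z-p[2])/r[:,2])[:,None]
def proj(c,P):
    k,d=K(c); R=np.array(c["rotation"]).T
    return cv2.projectPoints(np.array(P,float).reshape(-1,1,3),cv2.Rodrigues(R)[0],-R@np.array(c["position"]),k,d)[0].reshape(-1,2)
def tri(c1,p1,c2,p2):
    o1,r1=ray(c1,[p1]);o2,r2=ray(c2,[p2]);a,b=r1[0],r2[0]
    s=np.linalg.lstsq(np.c_[a,-b],o2-o1,rcond=None)[0]
    A,B=o1+a*s[0],o2+b*s[1]; return (A+B)/2,np.linalg.norm(A-B)
def snap(name,fn,crop=None,s=1.5):
    c=read_camera(name); im=c["image"][...,::-1]
    if crop: x0,y0,x1,y1=crop; im=im[y0:y1,x0:x1]
    cv2.imwrite("pics/"+fn,cv2.resize(im,None,fx=s,fy=s,interpolation=cv2.INTER_CUBIC)); return c
E
python3 - <<'E'
from h import *
for n in("scene","top"):
    c=snap(n,n+"1.png"); print(n,c["fovy"],c["cx"],c["cy"],c["k1"],c["position"],np.round(c["rotation"],3).tolist())
print(get_state())
E
```

```text
scene 48.8020440188907 254.00134043686685 188.2015309906627 0.02004043672698299 [ 1.14196033 -0.15206744  0.90021899] [[0.285, 0.736, -0.614], [0.959, -0.222, 0.178], [-0.005, -0.639, -0.769]]
top 43.005156447989364 259.56643250595147 184.36456327393057 -0.024874883890446554 [0.35252251 0.03013468 1.17532192] [[0.001, -0.988, 0.153], [-1.0, -0.001, 0.004], [-0.004, -0.153, -0.988]]
{'t': 0.1, 'joints': array([ 1.10642113e+00,  3.00404785e-01,  1.52153348e+00,  5.43566786e-06,
        1.32068491e+00, -6.66330893e-02]), 'joint_vel': array([ 0.00016833, -0.0021117 , -0.0003313 ,  0.0005967 ,  0.00146202,
        0.0010182 ]), 'joint_efforts': array([ 1.76840651e-03, -5.32644296e+01, -3.53279579e+01,  7.10426434e-02,
        2.34771747e-02, -5.97395865e-05]), 'tool_pos': array([0.21299243, 0.50693436, 0.30214279]), 'eef_rot': array([[-4.66241197e-04,  3.87338696e-01,  9.21937372e-01],
       [-9.19029482e-04,  9.21936917e-01, -3.87338969e-01],
       [-9.99999469e-01, -1.02788101e-03, -7.38692904e-05]]), 'contact_force': array([ 0.27927182, -0.17365566, -0.09593612]), 'wrist_torque': array([0.01267844, 0.06898787, 0.00156423]), 'finger_gap': 1.0035028947376532}
```

View pics/scene1.png

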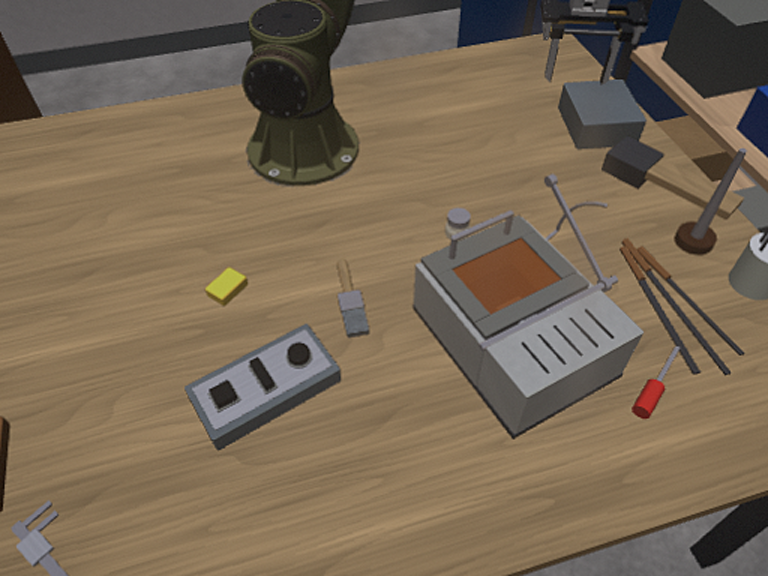

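View pics/top1.png

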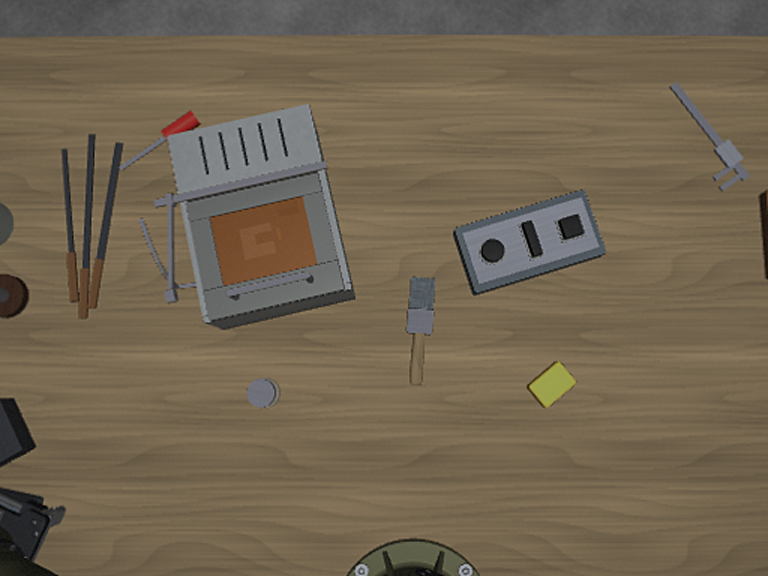

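Scene view: engraver at the left of the robot, with the handle ends at (453,238) and (511,215), the pointer tip at (551,181) and the hinge end at (608,284). Top view: round, bar and square keys at (492,250), (531,239) and (571,226), handle from (234,295) to (310,279), pointer tip at (170,296), brush near (418,320).

Run:
```python
from h import *
t=read_camera("top"); s=read_camera("scene")
im=t["image"]; m=(im.max(2)<50).astype(np.uint8); m[:, :300]=0; m[:120]=0; m[200:]=0
n,l,st,ce=cv2.connectedComponentsWithStats(m)
for i in range(1,n):
    if st[i,4]>60:
        print("key",st[i],ce[i],onz(t,[ce[i]],0.055).round(4))
        P=tuple(ce[i])
im=s["image"]; m=(im.max(2)<50).astype(np.uint8); m[:225]=0; m[280:]=0;m[:,:130]=0;m[:,220:]=0
n,l,st,ce=cv2.connectedComponentsWithStats(m)
for i in range(1,n):
    if st[i,4]>60: print("keyS",st[i],ce[i],onz(s,[ce[i]],0.053).round(4))
q=lambda a:np.array(a)/1.5
for nm,a,b in(("handle L",(234,294),(453,237)),("handle R",(310,279),(511,215)),("tip",(170,296),(551,181)),("hinge",(171,202),(608,284))):
    P,e=tri(t,q(a),s,q(b)); print(nm,P.round(4),round(e,4))
print("handle onz",onz(t,[q((234,294)),q((310,279))],.175).round(4))
print("hingebar z.13",onz(t,[q((180,199)),q((326,167))],.13).round(4))
print("jar",onz(t,[q((263,393))],.05),"brush",onz(t,[q((422,278)),q((416,384)),q((434,332))],.01))
for n_,c,r in(("a.png",t,(90,110,250,230)),("b.png",s,(270,100,430,220))):
    x0,y0,x1,y1=r; cv2.imwrite("pics/"+n_,cv2.resize(c["image"][y0:y1,x0:x1,::-1],None,fx=4,fy=4,interpolation=cv2.INTER_CUBIC))
a,b=cv2.imread("pics/a.png"),cv2.imread("pics/b.png"); cv2.imwrite("pics/ab.png",cv2.resize(np.vstack([a,b]),None,fx=.62,fy=.62))
```

```text
key [506 128   6  58 171] [509.50292398 151.3625731 ] [[ 0.6048 -0.5551  0.055 ]]
key [372 143  17  17 189] [380.13756614 150.94708995] [[ 0.6052 -0.2485  0.055 ]]
key [348 147  14  25 174] [354.12068966 158.74712644] [[ 0.5865 -0.1867  0.055 ]]
key [302 154  18  43  89] [309.06741573 175.26966292] [[ 0.547  -0.0804  0.055 ]]
key [321 160  15  15 183] [328.         166.81420765] [[ 0.5671 -0.125   0.055 ]]
keyS [192 229  14  14 161] [198.68322981 235.54658385] [[ 0.5686 -0.1234  0.053 ]]
keyS [167 239  16  21 147] [174.43537415 248.9047619 ] [[ 0.5886 -0.1849  0.053 ]]
keyS [140 254  18  18 198] [148.56060606 262.58080808] [[ 0.6074 -0.2472  0.053 ]]
handle L [0.4771 0.2121 0.1412] 0.0886
handle R [0.5169 0.1845 0.22  ] 0.0978
tip [0.4744 0.3259 0.2184] 0.0024
hinge [0.6289 0.3643 0.1237] 0.0107
handle onz [[0.4824 0.2492 0.175 ]
 [0.5035 0.1444 0.175 ]]
hingebar z.13 [[0.6295 0.3439 0.13  ]
 [0.6782 0.1289 0.13  ]]
jar [[0.34662885 0.22729787 0.05      ]] brush [[ 0.53011316 -0.01740227  0.01      ]
 [ 0.36092484 -0.00704267  0.01      ]
 [ 0.44304243 -0.03606558  0.01      ]]
```

View pics/ab.png

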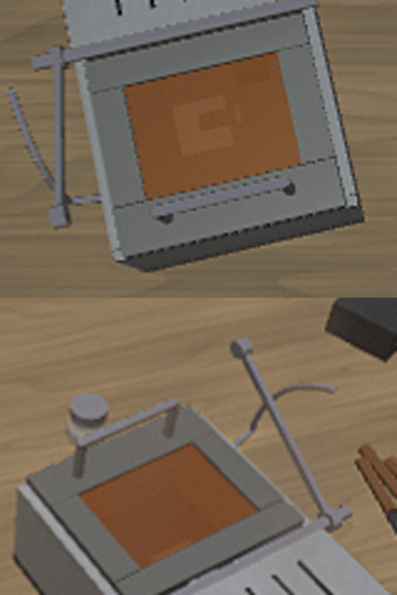

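The crops confirm the pointer tip and handle; I had swapped the handle ends between the two views. The pointer slope comes out at about 0.54 rad. I'm moving toward the round key now.

jog_arm:
  increments:
    - {"claw": 255, "translation": [-1.4, 0, 0], "angular": [1, 0, 0]}
    - {"claw": 255, "translation": [-2.5, -0.6, 0.8], "angular": [2, 0, 0]}
    - {"claw": 255, "translation": [-2.5, -1.5, 1.9], "angular": [3, 0, 0]}
    - {"claw": 255, "translation": [-2.5, -2.4, 3.0], "angular": [4, 0, 0]}
    - {"claw": 255, "translation": [-2.5, -3.3, 4.1], "angular": [5, 0, 0]}
  newtons: 15

```text
t: 0.82
tool_pos: [0.3135, 0.3202, 0.4026]
eef_rot: [[0.0, 0.957, 0.291], [0.0, 0.291, -0.957], [-1.0, 0.0, -0.0]]
contact_force: [0.8, 0.9, 0.2]
finger_gap: 0.506
```

```bash
cat >> h.py <<'E'
KEY=dict(round=(.5680,-.1245),bar=(.5875,-.1860),square=(.6063,-.2480))
def go(p,yaw=None):
    s=get_state(); R=np.array(s["eef_rot"]); d=np.array(p)-s["tool_pos"]
    print("t",s["t"],"pos",s["tool_pos"].round(4),"F",s["contact_force"].round(1),"gap",round(s["finger_gap"],3),"heading",np.degrees(np.arctan2(R[1,1],R[0,1])).round(2),"down",R[:,0].round(4))
    print("units",(R.T@d/.04).round(2))
E
python3 -c "
from h import *
go((*KEY['round'],.19))"
```

```text
t 0.825 pos [0.3135 0.3202 0.4026] F [0.8 0.9 0.2] gap 0.506 heading 16.9 down [ 2.e-04  1.e-04 -1.e+00]
units [ 5.32  2.85 12.49]
```

jog_arm:
  increments:
    - {"claw": 255, "translation": [0, 0.33, 1.46], "angular": [0.5, 0, 0]}
    - {"claw": 255, "translation": [0, 0.66, 2.92], "angular": [0.5, 0, 0]}
    - {"claw": 255, "translation": [0, 1.0, 4.38], "angular": [0.5, 0, 0]}
    - {"claw": 255, "translation": [0, 1.33, 5.84], "angular": [0.5, 0, 0]}
    - {"claw": 255, "translation": [0, 1.66, 7.3], "angular": [0.5, 0, 0]}

```text
t: 1.45
tool_pos: [0.4635, 0.0606, 0.4027]
eef_rot: [[0.0, 0.977, 0.211], [0.0, 0.211, -0.977], [-1.0, 0.0, -0.0]]
contact_force: [0.3, 0.8, -0.7]
finger_gap: 0.007
```

```bash
python3 -c "
from h import *
go((*KEY['round'],.19))"
```

```text
t 1.45 pos [0.4635 0.0606 0.4027] F [ 0.3  0.8 -0.7] gap 0.007 heading 12.2 down [ 3.e-04  1.e-04 -1.e+00]
units [5.32 1.57 5.08]
```

jog_arm:
  increments:
    - {"claw": 255, "translation": [0, 0.45, 1.4], "angular": [0, 0, 0]}
    - {"claw": 255, "translation": [0.3, 0.9, 2.8], "angular": [0, 0, 0]}
    - {"claw": 255, "translation": [1.0, 1.3, 4.0], "angular": [0, 0, 0]}
    - {"claw": 255, "translation": [2.0, 1.57, 5.0], "angular": [0, 0, 0]}
    - {"claw": 255, "translation": [3.4, 1.57, 5.08], "angular": [0, 0, 0]}

```text
t: 2.08
tool_pos: [0.568, -0.1251, 0.2654]
eef_rot: [[0.001, 0.978, 0.209], [-0.001, 0.209, -0.978], [-1.0, 0.001, 0.001]]
contact_force: [1.3, 0.2, -1.1]
finger_gap: 0.004
```

```bash
python3 -c "
from h import *
go((*KEY['round'],.165))"
```

```text
t 2.075 pos [ 0.568  -0.1251  0.2654] F [ 1.3  0.2 -1.1] gap 0.004 heading 12.06 down [ 1.3e-03 -6.0e-04 -1.0e+00]
units [ 2.51  0.   -0.02]
```

jog_arm:
  increments:
    - {"claw": 255, "translation": [1.2, 0, 0], "angular": [0, 0, 0]}
    - {"claw": 255, "translation": [2.2, 0, 0], "angular": [0, 0, 0]}
    - {"claw": 255, "translation": [2.5, 0, 0], "angular": [0, 0, 0]}
    - {"claw": 255, "translation": [2.5, 0, 0], "angular": [0, 0, 0]}
    - {"claw": 255, "translation": [2.5, 0, 0], "angular": [0, 0, 0]}

```text
t: 2.7
tool_pos: [0.5679, -0.1229, 0.1684]
eef_rot: [[0.002, 0.977, 0.212], [-0.001, 0.212, -0.977], [-1.0, 0.002, 0.001]]
contact_force: [0.1, -0.1, -0.4]
finger_gap: 0.008
```

```bash
python3 -c "
from h import *
go((*KEY['round'],.149))
snap('scene','near1.png',(110,190,260,310),4)"
```

```text
t 2.7 pos [ 0.5679 -0.1229  0.1684] F [ 0.1 -0.1 -0.4] gap 0.008 heading 12.21 down [ 2.5e-03 -7.0e-04 -1.0e+00]
units [ 0.49 -0.01  0.04]
```

View pics/near1.png

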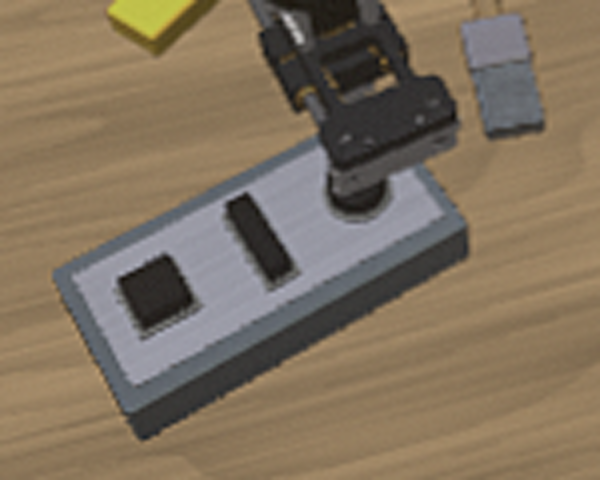

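The closed fingertips sit just over the middle of the round key, at about (355,190) in the crop. Pressing it now.

jog_arm:
  increments:
    - {"claw": 255, "translation": [0.25, 0, 0], "angular": [0, 0, 0]}
    - {"claw": 255, "translation": [0.4, 0, 0], "angular": [0, 0, 0]}
    - {"claw": 255, "translation": [0.45, 0, 0], "angular": [0, 0, 0]}
    - {"claw": 255, "translation": [0.45, 0, 0], "angular": [0, 0, 0]}
    - {"claw": 255, "translation": [0.45, 0, 0], "angular": [0, 0, 0]}

```text
t: 3.38
tool_pos: [0.5675, -0.1228, 0.1494]
eef_rot: [[0.001, 0.977, 0.211], [-0.0, 0.211, -0.977], [-1.0, 0.001, 0.0]]
contact_force: [-1.9, 0.4, 9.7]
finger_gap: 0.005
```

The force is 9.7 N, above the 5 N needed, so the key is on its stop. Next I go up and over to the square key.

jog_arm:
  increments:
    - {"claw": 255, "translation": [-1.0, 0, 0], "angular": [0, 0, 0]}
    - {"claw": 255, "translation": [-1.0, 0.1, 1.2], "angular": [0, 0, 0]}
    - {"claw": 255, "translation": [-1.0, 0.2, 2.4], "angular": [0, 0, 0]}
    - {"claw": 255, "translation": [-1.0, 0.28, 3.22], "angular": [0, 0, 0]}
    - {"claw": 255, "translation": [-0.7, 0.28, 3.22], "angular": [0, 0, 0]}

```text
t: 4.0
tool_pos: [0.6056, -0.2482, 0.1763]
eef_rot: [[0.001, 0.978, 0.209], [-0.0, 0.209, -0.978], [-1.0, 0.001, 0.001]]
contact_force: [-0.3, 0.2, 0.1]
finger_gap: 0.002
```

jog_arm:
  increments:
    - {"claw": 255, "translation": [0.4, 0, 0], "angular": [0, 0, 0]}
    - {"claw": 255, "translation": [0.6, 0, 0], "angular": [0, 0, 0]}
    - {"claw": 255, "translation": [0.7, 0, 0], "angular": [0, 0, 0]}
    - {"claw": 255, "translation": [0.7, 0, 0], "angular": [0, 0, 0]}
    - {"claw": 255, "translation": [0.7, 0, 0], "angular": [0, 0, 0]}

```text
t: 4.62
tool_pos: [0.6054, -0.2455, 0.1495]
eef_rot: [[-0.0, 0.977, 0.212], [0.0, 0.212, -0.977], [-1.0, -0.0, -0.0]]
contact_force: [-6.2, 2.8, 7.6]
finger_gap: 0.004
```

```bash
python3 -c "
from h import *
go((*KEY['square'],.149))
snap('scene','near2.png',(110,190,260,310),3)"
```

```text
t 4.625 pos [ 0.6054 -0.2455  0.1495] F [-6.2  2.8  7.6] gap 0.004 heading 12.25 down [-2.e-04  3.e-04 -1.e+00]
units [0.01 0.01 0.07]
```

View pics/near2.png

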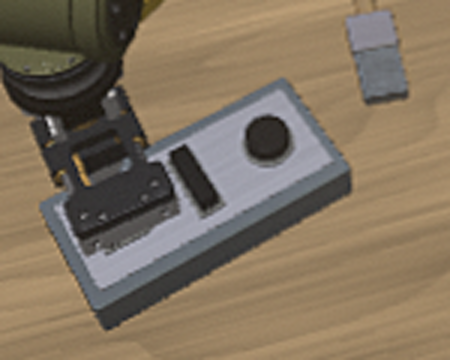

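The square key is hidden under the fingertips at about (120,225), and 7.6 N says it is fully down. Next is the bar key.

jog_arm:
  increments:
    - {"claw": 255, "translation": [-1.0, 0, 0], "angular": [0, 0, 0]}
    - {"claw": 255, "translation": [-1.0, -0.1, -1.2], "angular": [0, 0, 0]}
    - {"claw": 255, "translation": [-1.0, -0.13, -1.61], "angular": [0, 0, 0]}
    - {"claw": 255, "translation": [-0.7, -0.13, -1.61], "angular": [0, 0, 0]}
    - {"claw": 255, "translation": [-0.4, -0.13, -1.61], "angular": [0, 0, 0]}

```text
t: 5.3
tool_pos: [0.5868, -0.1851, 0.1633]
eef_rot: [[-0.001, 0.977, 0.211], [0.0, 0.211, -0.977], [-1.0, -0.0, -0.0]]
contact_force: [-0.2, -0.1, 0.0]
finger_gap: 0.009
```

jog_arm:
  increments:
    - {"claw": 255, "translation": [0, 0, 0], "angular": [0, 0, 0]}
    - {"claw": 255, "translation": [0.2, 0, 0], "angular": [0, 0, 0]}
    - {"claw": 255, "translation": [0.4, 0, 0], "angular": [0, 0, 0]}
    - {"claw": 255, "translation": [0.4, 0, 0], "angular": [0, 0, 0]}
    - {"claw": 255, "translation": [0.4, 0, 0], "angular": [0, 0, 0]}

```text
t: 5.92
tool_pos: [0.587, -0.185, 0.1494]
eef_rot: [[0.001, 0.977, 0.211], [-0.001, 0.211, -0.977], [-1.0, 0.001, 0.001]]
contact_force: [-2.7, -1.6, 8.7]
finger_gap: 0.002
```

```bash
python3 -c "
from h import *
go((*KEY['bar'],.149))
snap('scene','near3.png',(110,190,260,310),3)"
```

```text
t 5.925 pos [ 0.587  -0.185   0.1494] F [-2.7 -1.6  8.7] gap 0.002 heading 12.2 down [ 1.2e-03 -9.0e-04 -1.0e+00]
units [0.01 0.01 0.03]
```

View pics/near3.png

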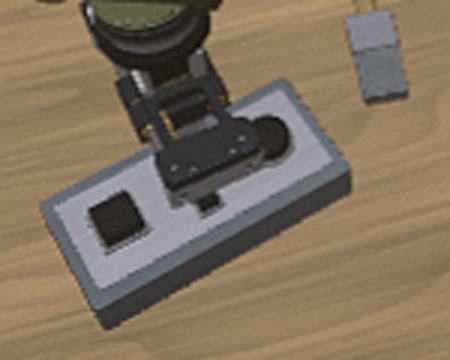

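The bar key is centred under the fingers at about (210,190), and 8.7 N says it is fully down. All three keys are done, so I retract and refine the handle position with the correct end matching.

jog_arm:
  increments:
    - {"claw": 100, "translation": [-1.3, 0, 0], "angular": [0, 0, 0]}
    - {"claw": 100, "translation": [-2.8, 0, 0], "angular": [0, 0, 0]}
    - {"claw": 100, "translation": [-4.2, 0, -0.5], "angular": [0, 0, 0]}
    - {"claw": 100, "translation": [-5.0, 0, -1.5], "angular": [0, 0, 0]}
    - {"claw": 100, "translation": [-5.0, -0.2, -2.5], "angular": [0, 0, 0]}

```text
t: 6.6
tool_pos: [0.5579, -0.0876, 0.3509]
eef_rot: [[0.004, 0.977, 0.211], [-0.001, 0.211, -0.977], [-1.0, 0.004, 0.002]]
contact_force: [-0.9, 0.0, -0.6]
finger_gap: 0.499
```

Run:
```python
from h import *
t=read_camera("top"); s=read_camera("scene")
q=lambda a:np.array(a)/1.5
T=[]
for nm,a,b in(("handle L",(234,294),(511,215)),("handle R",(310,279),(453,237)),("tip",(170,296),(551,181)),("hinge",(171,202),(608,284))):
    P,e=tri(t,q(a),s,q(b)); T.append(P); print(nm,P.round(4),round(e,4))
m=(T[0]+T[1])/2; print("mid",m,"yaw",np.degrees(np.arctan2(-(T[0]-T[1])[0],(T[0]-T[1])[1])))
go((m[0],m[1],.30))
```

```text
handle L [0.4847 0.2552 0.1716] 0.0107
handle R [0.5049 0.1483 0.173 ] 0.0077
tip [0.4744 0.3259 0.2184] 0.0024
hinge [0.6289 0.3643 0.1237] 0.0107
mid [0.49479618 0.20175305 0.17226227] yaw 10.733581981689456
t 6.7 pos [ 0.5571 -0.0859  0.3493] F [ 0.8 -0.1  0.5] gap 0.58 heading 12.36 down [ 1.1e-03  2.0e-04 -1.0e+00]
units [ 1.23  0.02 -7.36]
```

jog_arm:
  increments:
    - {"claw": 100, "translation": [0, 0, -1.5], "angular": [0, 0, 0]}
    - {"claw": 100, "translation": [0, 0, -3.0], "angular": [0, 0, 0]}
    - {"claw": 100, "translation": [0, 0, -4.5], "angular": [0, 0, 0]}
    - {"claw": 100, "translation": [0, 0, -6.0], "angular": [0, 0, 0]}
    - {"claw": 100, "translation": [0, 0, -7.3], "angular": [0, 0, 0]}

```text
t: 7.32
tool_pos: [0.4958, 0.1985, 0.3483]
eef_rot: [[-0.0, 0.977, 0.212], [-0.0, 0.212, -0.977], [-1.0, -0.0, 0.0]]
contact_force: [1.0, -0.6, -0.6]
finger_gap: 0.609
```

jog_arm:
  increments:
    - {"claw": 100, "translation": [0.4, 0, 0], "angular": [0, 0, 0]}
    - {"claw": 100, "translation": [0.8, 0, 0], "angular": [0, 0, 0]}
    - {"claw": 100, "translation": [1.2, 0, 0], "angular": [0, 0, 0]}
    - {"claw": 100, "translation": [1.2, 0, 0], "angular": [0, 0, 0]}
    - {"claw": 100, "translation": [1.2, 0, 0], "angular": [0, 0, 0]}

```text
t: 7.95
tool_pos: [0.4964, 0.1965, 0.301]
eef_rot: [[0.001, 0.978, 0.211], [0.0, 0.211, -0.978], [-1.0, 0.001, -0.0]]
contact_force: [0.1, 0.7, 0.4]
finger_gap: 0.61
```

Run:
```python
from h import *
go((.4935,.2,.253))
c=snap('scene','near4.png',(260,90,420,210),4)
print(proj(c,[.4935,.2,.175])-[260,90])
```

```text
t 7.95 pos [0.4964 0.1965 0.301 ] F [0.1 0.7 0.4] gap 0.61 heading 12.16 down [ 5.e-04  1.e-04 -1.e+00]
units [ 1.2  -0.05 -0.1 ]
[[58.96050393 59.78885083]]
```

View pics/near4.png

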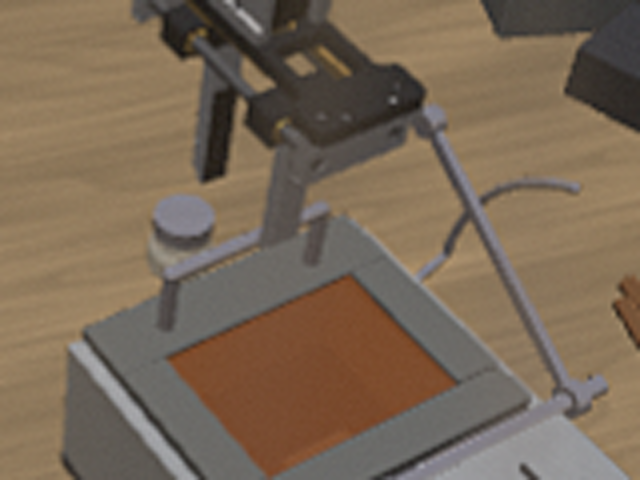

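The bar mid is at about (248,243) in the crop, matching the projection to a few mm, with the open fingers straddling it. Descending and gripping.

jog_arm:
  increments:
    - {"claw": 100, "translation": [0.4, -0.04, -0.1], "angular": [0, 0, 0]}
    - {"claw": 100, "translation": [0.8, -0.04, -0.1], "angular": [0, 0, 0]}
    - {"claw": 100, "translation": [1.15, -0.04, -0.1], "angular": [0, 0, 0]}
    - {"claw": 100, "translation": [1.15, -0.04, -0.1], "angular": [0, 0, 0]}
    - {"claw": 160, "translation": [1.15, -0.04, -0.1], "angular": [0, 0, 0]}

```text
t: 8.62
tool_pos: [0.4938, 0.2006, 0.2549]
eef_rot: [[0.0, 0.977, 0.211], [0.0, 0.211, -0.977], [-1.0, 0.0, -0.0]]
contact_force: [0.1, -0.4, 0.4]
finger_gap: 0.535
```

jog_arm:
  increments:
    - {"claw": 255, "translation": [0, 0, 0], "angular": [0, 0, 0]}
    - {"claw": 255, "translation": [0, 0, 0], "angular": [0, 0, 0]}
    - {"claw": 255, "translation": [0, 0, 0], "angular": [0, 0, 0]}
    - {"claw": 255, "translation": [0, 0, 0], "angular": [0, 0, 0]}
    - {"claw": 255, "translation": [0, 0, 0], "angular": [0, 0, 0]}
  newtons: 15

```text
t: 9.25
tool_pos: [0.496, 0.201, 0.2553]
eef_rot: [[0.009, 0.977, 0.211], [0.002, 0.211, -0.977], [-1.0, 0.009, -0.0]]
contact_force: [25.9, 7.1, -11.6]
finger_gap: 0.097
```

Run:
```python
from h import *
go((.4935,.2,.253))
# arc increments in (x_e,z) from shut, units of 40 mm
for th in np.arange(.06,.6,.06):
    print(round(th,2),((np.array([-.165*np.cos(th)+.05*np.sin(th)+.165, .165*np.sin(th)+.05*np.cos(th)-.05]))/.04).round(2))
```

```text
t 9.25 pos [0.496  0.201  0.2553] F [ 25.9   7.1 -11.6] gap 0.097 heading 12.2 down [ 0.0085  0.0023 -1.    ]
units [ 0.06 -0.07  0.01]
0.06 [0.08 0.25]
0.12 [0.18 0.48]
0.18 [0.29 0.72]
0.24 [0.42 0.94]
0.3 [0.55 1.16]
0.36 [0.7  1.37]
0.42 [0.87 1.57]
0.48 [1.04 1.76]
0.54 [1.23 1.94]
0.6 [1.43 2.11]
```

The bar is gripped: the gap is about 9 mm. A 26 N sideways force shows the bar lies about 3 mm further along +x_e, so I include that shift while lifting along the arc.

jog_arm:
  increments:
    - {"claw": 255, "translation": [0, 0.07, 0], "angular": [0, 0, 0]}
    - {"claw": 255, "translation": [-0.25, 0.15, 0], "angular": [0, 0, 0]}
    - {"claw": 255, "translation": [-0.48, 0.25, 0], "angular": [0, 0, 0]}
    - {"claw": 255, "translation": [-0.72, 0.36, 0], "angular": [0, 0, 0]}
    - {"claw": 255, "translation": [-0.94, 0.49, 0], "angular": [0, 0, 0]}

```text
t: 9.88
tool_pos: [0.5128, 0.2048, 0.2927]
eef_rot: [[-0.001, 0.977, 0.212], [-0.0, 0.212, -0.977], [-1.0, -0.001, -0.0]]
contact_force: [-0.7, 2.2, -3.6]
finger_gap: 0.099
```

jog_arm:
  increments:
    - {"claw": 255, "translation": [-0.22, 0.13, 0], "angular": [0, 0, 0]}
    - {"claw": 255, "translation": [-0.43, 0.28, 0], "angular": [0, 0, 0]}
    - {"claw": 255, "translation": [-0.63, 0.45, 0], "angular": [0, 0, 0]}
    - {"claw": 255, "translation": [-0.82, 0.62, 0], "angular": [0, 0, 0]}
    - {"claw": 255, "translation": [-1.0, 0.81, 0], "angular": [0, 0, 0]}

```text
t: 10.5
tool_pos: [0.544, 0.212, 0.3337]
eef_rot: [[-0.002, 0.977, 0.212], [0.001, 0.212, -0.977], [-1.0, -0.001, -0.001]]
contact_force: [-11.2, 3.1, 7.5]
finger_gap: 0.101
```

jog_arm:
  increments:
    - {"claw": 255, "translation": [0, 0, 0], "angular": [0, 0, 0]}
    - {"claw": 255, "translation": [0, 0, 0], "angular": [0, 0, 0]}
    - {"claw": 255, "translation": [0, 0, 0], "angular": [0, 0, 0]}
    - {"claw": 255, "translation": [0, 0, 0], "angular": [0, 0, 0]}
    - {"claw": 255, "translation": [0, 0, 0], "angular": [0, 0, 0]}

```text
t: 11.12
tool_pos: [0.544, 0.2119, 0.3336]
eef_rot: [[-0.001, 0.977, 0.212], [0.001, 0.212, -0.977], [-1.0, -0.001, -0.001]]
contact_force: [-10.4, 2.0, 7.4]
finger_gap: 0.103
```

Run:
```python
from h import *
go((.5,.2,.3))
snap('scene','lift1.png',(240,70,440,230),4); snap('top','lift1t.png',(80,100,260,235),4)
```

```text
t 11.125 pos [0.544  0.2119 0.3336] F [-10.4   2.    7.4] gap 0.103 heading 12.24 down [-9.e-04  6.e-04 -1.e+00]
units [ 0.84 -1.14  0.06]
```

View pics/lift1.png

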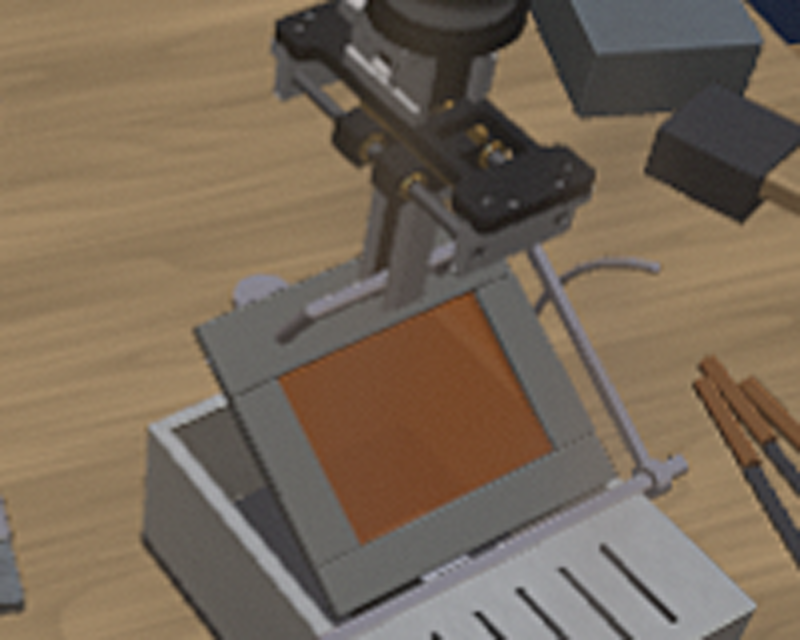

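View pics/lift1t.png

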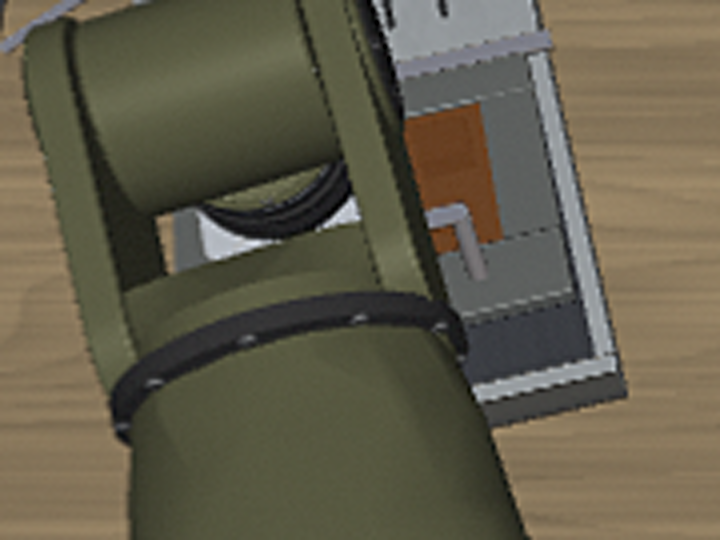

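Scene: lid raised, with its left edge from (195,330) to (340,612), beside the pointer rod from (540,250) to (650,475). The top view is mostly hidden by the arm but shows the lid's right front corner at (575,290). I check both slopes with the same method.

Run:
```python
from h import *
s=read_camera("scene"); t=read_camera("top")
for yaw in (.20,.213):
    xe=np.array([np.cos(yaw),np.sin(yaw),0]); ye=np.array([-np.sin(yaw),np.cos(yaw),0])
    H=np.array([.4955,.2005,0])+.165*xe+[0,0,.125]
    def pl(c,px,y):
        o,r=ray(c,px); k=((H+y*ye-o)@ye)/(r@ye); P=o+r*k[:,None]-H
        return np.c_[P@xe,P[:,2]]
    def rep(n,c,a,y):
        Q=pl(c,a,y); d=Q[0]-Q[1]; print(n,Q.round(4).tolist(),"pitch 2pt",np.arctan2(d[1],-d[0]).round(3),"from hinge",np.arctan2(Q[0,1],-Q[0,0]).round(3), "len",np.linalg.norm(Q[0]).round(3))
    print(yaw); rep("ptr scene",s,[(367.2,119.9),(403.4,188.9)],.122)
    rep("ptr top",t,[(170/1.5,296/1.5),(171/1.5,202/1.5)],.122)
    rep("lid scene -y",s,[(288.75,152.5),(325,223)],-.1)
    rep("lid top corner",t,[(223.75,172.5),(223.75,172.5)],-.1)
P,e=tri(t,(223.75,172.5),s,(288.75,152.5)); print("lid corner",P.round(4),e, np.arcsin((P[2]-.125)/.18))
P,e=tri(t,(170/1.5,296/1.5),s,(367.2,119.9)); print("tip",P.round(4),e, np.arcsin((P[2]-.125)/.185))
```

```text
0.2
ptr scene [[-0.1556, 0.1021], [0.0065, 0.0173]] pitch 2pt 0.482 from hinge 0.581 len 0.186
ptr top [[-0.1641, 0.1077], [-0.0141, 0.0275]] pitch 2pt 0.491 from hinge 0.581 len 0.196
lid scene -y [[-0.1479, 0.106], [0.0096, 0.0338]] pitch 2pt 0.43 from hinge 0.622 len 0.182
lid top corner [[-0.1626, 0.1296], [-0.1626, 0.1296]] pitch 2pt 3.142 from hinge 0.673 len 0.208
0.213
ptr scene [[-0.1541, 0.102], [0.0066, 0.0145]] pitch 2pt 0.498 from hinge 0.584 len 0.185
ptr top [[-0.1625, 0.1076], [-0.01, 0.0196]] pitch 2pt 0.524 from hinge 0.585 len 0.195
lid scene -y [[-0.1495, 0.1057], [0.006, 0.0294]] pitch 2pt 0.456 from hinge 0.615 len 0.183
lid top corner [[-0.1638, 0.129], [-0.1638, 0.129]] pitch 2pt 3.142 from hinge 0.667 len 0.209
lid corner [0.524  0.1073 0.2225] 0.003748676875112771 0.5720954910479317
tip [0.4741 0.3251 0.2207] 0.002376057761085225 0.5436814813320082
```

Triangulated slopes agree: pointer about 0.544 rad, and lid about 0.546 rad once the corner's 5 mm thickness is allowed for. The tool travel gives 0.535 to 0.545. The lid is still and held, so I'm handing in.

```bash
python3 -c "
from h import *
s=get_state();print(s['t'],s['contact_force'],s['finger_gap'],abs(s['joint_vel']).max());print(hand_in())"
```

```text
11.325 [-10.65002528   1.74908508   6.40862807] 0.09814308653507178 0.0015311527913567519
the job is handed in; nothing more can be done
None
```

I pressed the round, square and bar keys in that order with the closed fingertips. I then gripped the lid's bar handle, raised the lid along its arc to about 0.54 rad, and handed in at 11.3 s while still holding it. No verdict was reported.

**Keys:** each press ended at 7.6 to 9.7 N, above the 5 N needed for full travel, so I take all three as fully down. I did not take a picture of the keys after the last press, so that they came back up rests on their springs.

**Lid angle:** triangulation gave about 0.546 rad for the lid and 0.53 to 0.544 rad for the pointer. The tool's travel gave 0.535 to 0.545 rad for the lid.

**Disagreement:** cruder single-view slopes from two points read lower and differed more:

| Single-view slope | Pointer | Lid |
|---|---|---|
| From two points | 0.48–0.52 rad | 0.43–0.46 rad |

The same-camera gap between lid and pointer was about 0.05 rad, still inside the 0.09 rad limit.

**Hold:** the arm was still, with the bar between the fingers at a 9 to 10 mm gap. A steady push of about 12 N acted on the tool, directed away from the hinge, because my commanded arc was about 1 mm off.

**Bystanders:** the pointer rod looked unmoved in the last picture. The wax, jar and brush were not measured again, but no move came near them.

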